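# Set up the tin-checking fixture

### The job

Set up the checking fixture for the next batch. Move the already checked tin that stands on its round black pad onto the little dark steel tray, upright, and press every loose white spacer block that is there down into a recess of the aluminium base until it is fully home and flush, one to a recess, in whichever recesses you like. Only then turn the dial's knob until its pointer reads zero (the one long mark), and after that stand the other labelled tin, the new sample, upright in the middle of the round black pad. Do not knock over the little glass jar that stands among the things, and leave everything let go.

Things in the scene. Friction and masses are not known exactly. Their poses are not given: they have to be found in the camera images.
- fixture: aluminium fixture base, a plate 210 x 290 x 30 mm (x, y, z) fixed on the table; origin at the centre of its underside. Four recesses on its +y half; on its -y half the dial (+x side) and the tin pad (-x side)
- block0: loose rectangular white plastic spacer block, 56 x 36 x 24 mm (x, y, z), all alike (a half turn makes no difference); origin at the centre of its underside. Two to four are present, lying flat on the table
- block1: loose rectangular white plastic spacer block, 56 x 36 x 24 mm (x, y, z), all alike (a half turn makes no difference); origin at the centre of its underside. Two to four are present, lying flat on the table
- block2: loose rectangular white plastic spacer block, 56 x 36 x 24 mm (x, y, z), all alike (a half turn makes no difference); origin at the centre of its underside. Two to four are present, lying flat on the table
- block3: loose rectangular white plastic spacer block, 56 x 36 x 24 mm (x, y, z), all alike (a half turn makes no difference); origin at the centre of its underside. Two to four are present, lying flat on the table
- recess0 (a point): centre of the mouth of an empty rectangular recess, level with the base's top face (30 mm above the table); 58.5 x 38.5 mm (x, y), 24 mm deep, so a block lies flush; any block fits any recess. Spring balls in its short walls, 16 mm down, hold a block that is merely dropped in about 12 mm proud: a firm push (5 to 15 N) sends it home. Axes: the fixture's
- recess1 (a point): centre of the mouth of an empty rectangular recess, level with the base's top face (30 mm above the table); 58.5 x 38.5 mm (x, y), 24 mm deep, so a block lies flush; any block fits any recess. Spring balls in its short walls, 16 mm down, hold a block that is merely dropped in about 12 mm proud: a firm push (5 to 15 N) sends it home. Axes: the fixture's
- recess2 (a point): centre of the mouth of an empty rectangular recess, level with the base's top face (30 mm above the table); 58.5 x 38.5 mm (x, y), 24 mm deep, so a block lies flush; any block fits any recess. Spring balls in its short walls, 16 mm down, hold a block that is merely dropped in about 12 mm proud: a firm push (5 to 15 N) sends it home. Axes: the fixture's
- recess3 (a point): centre of the mouth of an empty rectangular recess, level with the base's top face (30 mm above the table); 58.5 x 38.5 mm (x, y), 24 mm deep, so a block lies flush; any block fits any recess. Spring balls in its short walls, 16 mm down, hold a block that is merely dropped in about 12 mm proud: a firm push (5 to 15 N) sends it home. Axes: the fixture's
- bezel (a joint): angle of the dial's black knob in rad, growing anticlockwise seen from above; 0 when its pointer reads zero, i.e. points at the one long mark, on the dial's -x side (the fixture's -x). Turns from -2.8 to 2.8, stays where it is left
- bezel_top (a point): centre of the top of the knob's grip bar, on the knob's axis, turning with the knob. The bar is 44 mm long along this point's x, 12 mm thick along y and 20 mm tall; below it is a round skirt 48 mm across and 8 mm thick, on a 90 x 90 mm housing that stands 18 mm above the base. The pointer sticks out on the -x end
- old_tin: the checked tin, exactly like the sample tin, standing on the pad at the start; 56 mm across, 80 mm tall; origin at the centre of its underside
- tray: dark steel tray plate, 90 x 90 x 4 mm, fixed on the table left of the fixture; origin at the centre of its underside
- tin: the new sample: closed sample tin with paper label, a cylinder 56 mm across and 80 mm tall, about 0.2 kg, standing on the table; origin at the centre of its underside
- pad (a point): centre of the round black tin pad, 72 mm across, flat on the base's top face
- vial: small glass sample jar with steel cap, 34 mm across, 55 mm tall, standing among the blocks; not part of the job; origin under its centre
There are look-alikes about, which are no part of the job. What is shaped like the block0 but red or yellow is not meant.

How it is judged:
By the outcome, as a careful person would: the job done as asked, in the order asked, and still so for the second after the job is handed in, with the robot touching nothing.
Of block0, block1, block2, block3 only 2 to 4 are there at a start; the rules pass over those that are not, and their reading is None.
At some moment in a run one of block0, block1, block2, block3 may be knocked a few centimetres aside while the robot is not near it.
It also fails if it takes over 210 s, if anything falls off the work surface, if the arm or the gripper's body presses on something with over 40 N, if the wrist force passes 120 N, or if a joint passes its speed limit or range.

### The arm

A 6-joint arm with a two-finger parallel gripper is mounted at the origin on the work surface. World frame = base frame: x ahead of the robot, y to its left, z up, the work surface at z = 0. Lengths are in m, angles in degrees, forces in N, time in s.
With the tool pointing down it reaches from about 0.325 to 0.775 m from the base axis. Payload 5.5 kg.
Tool frame: the origin (TCP) lies at the centre of the arm's flange, where the gripper is bolted on; the fingertips stand 182 mm ahead of it and the grasp point (between the pads) lies 163 mm ahead of it; z points along the fingers, y is the line along which they close (so a half turn about z gives the same grasp; the last joint's range is limited). The gripper opens to 88 mm and grips with 3 to 60 N. Pads are 20 mm wide; open, the fingers measure 115 mm over their backs; the gripper's body (75 mm by 178 mm) begins 61 mm behind the grasp point.
Start: joints at [60.522, 5.22, 70.514, -0, 104.267, -3.249], TCP at [0.265, 0.538, 0.405] pointing down, gripper open.
Joint ranges: [-164.24, 164.24], [-49.07, 125.15], [9.68, 141.18], [-86.29, 266.29], [3.28, 154.24], [-151.56, 151.56]. Speed limits (degrees/s): [147.25, 147.25, 172.46, 180, 180, 180].

### API

Orientations are given as [roll, pitch, yaw] about the fixed x, y, z axes, in that order (R = Rz(yaw) Ry(pitch) Rx(roll)).
In Python, from station import r gives the robot as it stands. The module is installed in compiled form; this text tells all that it offers. Calls block until the motion is done:
- r.reach(position, orientation): joint-space move of the TCP to a pose.
- r.servo_line(position, rotation=None, speed=0.15): straight line of the TCP; rotation=None keeps the orientation; speed is the mean speed in m/s.
- r.move_joints(angles): joint-space move.
- r.let_go() and r.grab(squeeze=None): open the fingers fully, or close them until they stop; squeeze is the grip in N (None keeps the last).
- r.wait(seconds).
- r.inverse_kinematics(position, orientation): joint angles nearest the present ones, or None.
- r.sense(): the state.
- r.snapshot(name): name is "side" or "top"; returns a dict with "frame" (400x640x3 uint8, red, green, blue), "fx", "fy", "cx", "cy" (pixels), "dist_coeffs" ([k1, k2, p1, p2, k3] as OpenCV has them; the pictures are not rectified), "R" (3x3) and "t" (3): a world point X has camera coordinates R X + t. Camera axes: x right, y down, z forward; pixel columns grow to the right and rows downward; lengths in m; the calibration is good to about 2 mm. A picture is of the moment at which its call begins. There is no depth.
A pose or a line that the arm cannot do raises r.IKError and nothing moves.
- r.hand_in(): hands the job in; it is judged then, once.
The state is a dict: "clock": time; "joints": joint angles; "joint_vel": joint speeds; "joint_torque": joint torques, N m; "tcp_pos": TCP position; "orientation": TCP orientation; "contact_force": force on the tool from outside, world axes, zero at the start; "torque": the same for the moment, N m; "opening": finger opening in m; "gripper_force": force on a finger pad.
Only numpy, scipy, OpenCV 4.12 (cv2) and the standard library are available. Lean on these libraries where they do the work, as an engineer would, in place of code of your own. Each camera call takes 0.05 s, during which the arm holds its last target. There are 200 camera calls.

## Working session

There is one attempt and no reset: what is moved stays moved. The work goes in short steps, each a Python script; the robot and the scene stay as the last script left them, time stands still between calls to the robot, and variables do not carry over. Pictures are saved under pics/ and viewed, at most 14 in all, crops included, and the job is handed in when it is done.

```bash
mkdir -p pics; python3 - <<'E'
from station import r
import cv2, numpy as np
for n in("top","side"):
    s=r.snapshot(n); cv2.imwrite(f"pics/{n}0.png",s["frame"][:,:,::-1])
    print(n,s["fx"],s["fy"],s["cx"],s["cy"],s["dist_coeffs"],np.round(s["R"],4).tolist(),s["t"], "cam",-np.array(s["R"]).T@s["t"])
print(r.sense())
E
```

```text
top 465.81724146683035 465.81724146683035 315.55929454127704 196.74850722435528 [0.03435328 0.         0.         0.         0.        ] [[-0.0216, -0.9997, -0.0095], [-0.9891, 0.0227, -0.1453], [0.1455, 0.0063, -0.9893]] [0.02109651 0.49638087 1.26809593] cam [0.3069924  0.00184774 1.3268981 ]
side 492.64327652782026 492.64327652782026 317.8557275653508 207.76695780751277 [-0.06555148  0.          0.          0.          0.        ] [[0.965, -0.2621, 0.0091], [-0.1668, -0.64, -0.75], [0.2024, 0.7223, -0.6613]] [-0.50133992  0.13428693  1.26056453] cam [ 0.25107417 -0.95593084  0.93891193]
{'clock': 0.1, 'joints': array([ 6.05221456e+01,  5.25764368e+00,  7.05729076e+01, -1.66927305e-03,
        1.04267832e+02, -3.24884587e+00]), 'joint_vel': array([-0.0637809 , -0.14687273, -0.07165081, -0.01435038,  0.0636495 ,
        0.01264028]), 'joint_torque': array([ 2.32485443e-03, -4.47863245e+01, -4.07568312e+01,  6.99943118e-02,
        2.85055011e-02, -9.43362397e-05]), 'tcp_pos': array([0.26520709, 0.53825884, 0.40365215]), 'orientation': array([-1.79901683e+02, -3.95975097e-03,  1.53770578e+02]), 'contact_force': array([-0.6745001 , -0.35279702,  0.26198797]), 'torque': array([-0.01236155,  0.03644126, -0.01884694]), 'gripper_force': 0.0, 'opening': 0.08775044876994793}
```

View pics/top0.png

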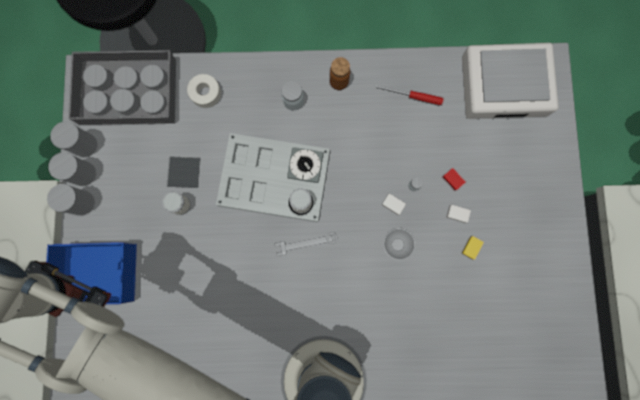

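View pics/side0.png

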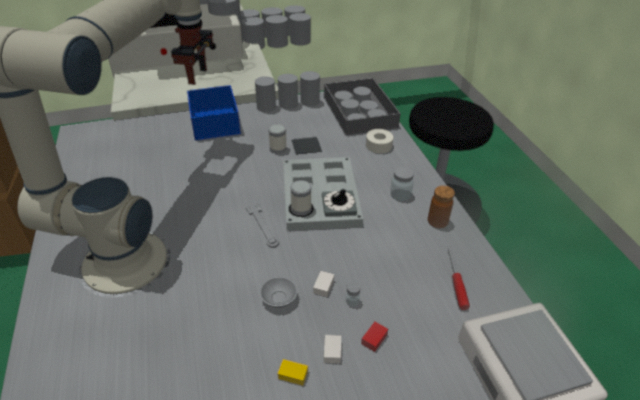

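The top view shows the fixture at about (274,176), with the old tin at (301,201) and the dial at (305,164). The tray is at (184,172), the labelled tin at (175,203), white blocks at (394,205) and (459,214), and the vial at (415,184). The red and yellow blocks are decoys. I'll zoom in next.

```bash
cat > h.py <<'E'
from station import r
import cv2, numpy as np
def snap(n):
    s=r.snapshot(n); s["K"]=np.array([[s["fx"],0,s["cx"]],[0,s["fy"],s["cy"]],[0,0,1]]); s["d"]=np.array(s["dist_coeffs"],float)
    s["R"]=np.array(s["R"]); s["t"]=np.array(s["t"]); s["hsv"]=cv2.cvtColor(s["frame"],cv2.COLOR_RGB2HSV); return s
def ray(s,p):
    p=np.atleast_2d(np.array(p,float))
    u=cv2.undistortPoints(p[:,None],s["K"],s["d"])[:,0]
    d=np.c_[u,np.ones(len(u))]@s["R"]; return -s["R"].T@s["t"],d
def onz(s,p,z):
    c,d=ray(s,p); return c+d*((z-c[2])/d[:,2])[:,None]
def proj(s,X):
    X=np.atleast_2d(np.array(X,float))
    return cv2.projectPoints(X[:,None],cv2.Rodrigues(s["R"])[0],s["t"],s["K"],s["d"])[0][:,0]
def blobs(mask,amin=30):
    cs,_=cv2.findContours(mask.astype(np.uint8),cv2.RETR_EXTERNAL,cv2.CHAIN_APPROX_NONE)
    return [c for c in cs if cv2.contourArea(c)>amin]
E
python3 - <<'E'
from h import *
s=snap("top");f=s["frame"][:,:,::-1]
cv2.imwrite("pics/c1.png",cv2.resize(f[125:225,155:345],None,fx=4,fy=4,interpolation=cv2.INTER_CUBIC))
g=snap("side");f2=g["frame"][:,:,::-1]
cv2.imwrite("pics/c2.png",cv2.resize(f2[95:235,255:455],None,fx=4,fy=4,interpolation=cv2.INTER_CUBIC))
# white blocks
h=s["hsv"]; m=(h[...,1]<40)&(h[...,2]>185)
for c in blobs(m,60):
    x=onz(s,c[:,0].astype(float)+0,.024)[:,:2]
    (cx,cy),wh,a=cv2.minAreaRect(c[:,0].astype(np.float32)); print(cx,cy,wh,cv2.contourArea(c),onz(s,[cx,cy],.024)[0], cv2.minAreaRect((x*1000).astype(np.float32)))
E
```

```text
459.1321105957031 213.03773498535156 (18.95575714111328, 11.263564109802246) 185.5 [ 0.44331418 -0.39013386  0.024     ] ((443.3731994628906, -390.03436279296875), (51.24072265625, 32.018863677978516), 72.35013580322266)
393.7882385253906 203.54705810546875 (18.637248992919922, 11.427778244018555) 188.5 [ 0.47415687 -0.20953956  0.024     ] ((474.1859130859375, -209.5089569091797), (51.860328674316406, 32.69411087036133), 55.451290130615234)
304.721923828125 163.20245361328125 (25.00380516052246, 28.426116943359375) 212.0 [0.5961155  0.03898821 0.024     ] ((596.2509155273438, 39.004493713378906), (72.97039031982422, 81.18669128417969), 10.969534873962402)
202.5 88.5 (27.0, 27.0) 583.0 [0.8257996  0.33355745 0.024     ] ((825.9910888671875, 333.5695495605469), (82.62708282470703, 78.80049896240234), 0.35478633642196655)
513.0732421875 77.05096435546875 (62.995548248291016, 82.51881408691406) 4935.5 [ 0.83622812 -0.57024876  0.024     ] ((836.7893676757812, -568.3684692382812), (190.76768493652344, 232.1483917236328), 0.04993792250752449)
```

View pics/c1.png

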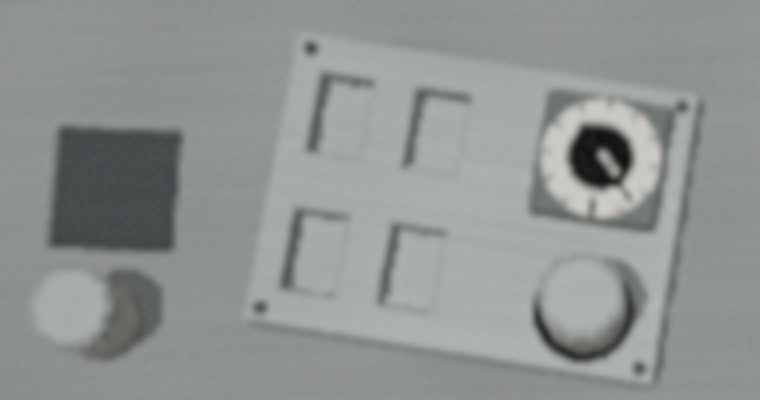

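View pics/c2.png

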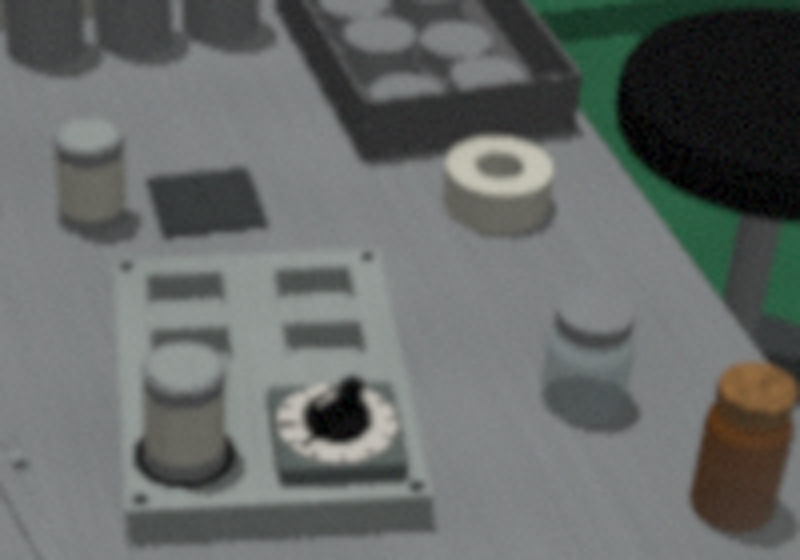

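The close-ups show pointer about +43° from the long mark, and the labelled tin and tray are clear. Next I'll rectify averaged frames to metric planes and measure.

```bash
cat >> h.py <<'E'
def avg(n,k=6):
    s=snap(n); a=s["frame"].astype(float)
    for _ in range(k-1): a+=r.snapshot(n)["frame"]
    s["frame"]=np.clip(a/k+.5,0,255).astype(np.uint8); s["hsv"]=cv2.cvtColor(s["frame"],cv2.COLOR_RGB2HSV); return s
def rect(s,c,yaw,w,h,z,sc=2000.):
    """metric picture of plane z: right=-v (fixture -y), down=-u (fixture -x), centre c, sc px/m"""
    W,H=int(w*sc),int(h*sc); jj,ii=np.meshgrid(np.arange(W),np.arange(H))
    v=-(jj-(W-1)/2)/sc; u=-(ii-(H-1)/2)/sc; C,S=np.cos(yaw),np.sin(yaw)
    X=np.stack([c[0]+C*u-S*v,c[1]+S*u+C*v,np.full(u.shape,z)],-1).reshape(-1,3)
    p=proj(s,X).astype(np.float32).reshape(H,W,2)
    return cv2.remap(s["frame"],p[...,0],p[...,1],cv2.INTER_CUBIC)
E
python3 - <<'E'
from h import *
s=avg("top");g=avg("side")
# screws: darkest local centroid near eyeballed points
def dark(s,p,w=3,pct=None):
    gr=cv2.cvtColor(s["frame"],cv2.COLOR_RGB2GRAY).astype(float); x0,y0=int(round(p[0])),int(round(p[1]))
    q=gr[y0-w:y0+w+1,x0-w:x0+w+1]; wt=np.clip(np.median(q)-8-q,0,None); yy,xx=np.mgrid[y0-w:y0+w+1,x0-w:x0+w+1]
    return [(wt*xx).sum()/wt.sum(),(wt*yy).sum()/wt.sum()]
T=[dark(s,((x+.5)/4-.5+155,(y+.5)/4-.5+125)) for x,y in[(310,47),(682,105),(640,369),(260,307)]]
S=[dark(g,((x+.5)/4-.5+255,(y+.5)/4-.5+95)) for x,y in[(368,257),(416,485),(140,499),(126,266)]]
for nm,cam,P in(("top",s,T),("side",g,S)):
    X=onz(cam,P,.03)[:,:2]; c=X.mean(0); dy=(X[0]+X[3]-X[1]-X[2]); dx=X[0]+X[1]-X[2]-X[3]
    print(nm,X.round(4).tolist(),c,"yaw",np.degrees(np.arctan2(-dy[0],dy[1])),np.degrees(np.arctan2(dx[1],dx[0])),np.hypot(*dx)/2,np.hypot(*dy)/2)
    if nm=="top": C=c; yaw=np.arctan2(-dy[0],dy[1])
    im=rect(cam,c,np.arctan2(-dy[0],dy[1]),.3,.22,.03); cv2.imwrite(f"pics/r_{nm}.png",im[:,:,::-1])
np.save("fx.npy",[*C,yaw])
E
```

```text
top [[0.6776, 0.2452], [0.6261, -0.0166], [0.4403, 0.0128], [0.4906, 0.2802]] [0.55865008 0.1304012 ] yaw -10.8985113583925 -9.813372212409687 0.18916468554285729 0.26944215060007703
side [[0.6776, 0.2405], [0.6272, -0.0245], [0.4424, 0.0079], [0.4911, 0.275]] [0.55959617 0.12475078] yaw -10.546177685202831 -10.208193337564568 0.18860016214694372 0.27058602186192404
```

View pics/r_top.png

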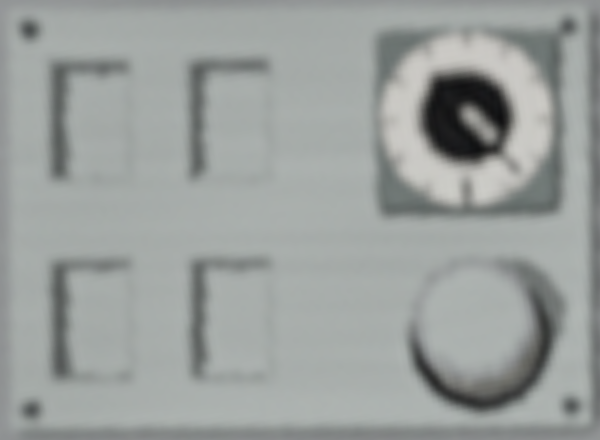

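Recesses sit at u=±50 mm, v≈35 and 105 mm in the fixture frame, and the screw frame is 190×270 mm as expected. The two cameras disagree by about 5 mm in y, so I'll calibrate by touch. Next are the tin lids, tray and dial.

```bash
cat >> h.py <<'E'
def circ(s,c,z,rad,yaw=0,win=.12,sc=2000.):
    im=cv2.cvtColor(rect(s,c,yaw,win,win,z,sc),cv2.COLOR_RGB2GRAY); R=rad*sc
    q=cv2.HoughCircles(cv2.GaussianBlur(im,(0,0),2),cv2.HOUGH_GRADIENT_ALT,1.5,20,param1=60,param2=.5,minRadius=int(R*.85),maxRadius=int(R*1.15))
    if q is None: return None,im
    q=q.reshape(-1,q.shape[-1])[:,:3]; n=(win*sc-1)/2
    return [(c[0]-(y-n)/sc, c[1]-(x-n)/sc, k/sc) for x,y,k in q],im
E
python3 - <<'E'
from h import *
s=avg("top");g=avg("side")
f=np.load("fx.npy");C,S=np.cos(f[2]),np.sin(f[2]); w=lambda u,v:f[:2]+[C*u-S*v,S*u+C*v]
tiles=[]
for nm,cam in(("top",s),("side",g)):
    for lab,c,z in(("old",w(-.055,-.09),.112),("new",onz(s,[173,202],.08)[0,:2],.08)):
        q,im=circ(cam,c,z,.028); print(nm,lab,c,q); tiles.append(im)
    h=cam["hsv"]; m=(h[...,2]<75)&(h[...,2]>0); P=proj(cam,[onz(s,[184,172],.004)[0]])[0]; print(P)
    for b in blobs(m,100):
        if cv2.pointPolygonTest(b,tuple(map(float,P)),False)>=0:
            X=onz(cam,b[:,0],.004)[:,:2]*1000; print(nm,"tray",cv2.minAreaRect(X.astype(np.float32)))
cv2.imwrite("pics/lids.png",np.hstack([cv2.resize(t,(200,200)) for t in tiles]))
E
```

```text
top old [0.48762579 0.05242332] [(np.float64(0.4768757851233306), np.float64(0.049923317472072626), np.float32(0.028586173))]
top new [0.48482231 0.39496314] None
[184. 172.]
side old [0.48762579 0.05242332] None
side new [0.48482231 0.39496314] None
[305.6399633  143.92527478]
side tray ((582.1992797851562, 379.702880859375), (84.65155792236328, 83.38306427001953), 85.78125762939453)
```

View pics/lids.png

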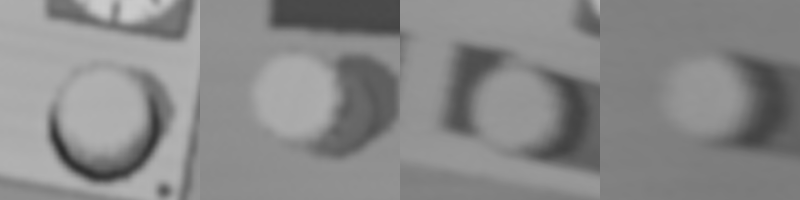

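The lids show clearly: old tin about (0.478,0.047), new tin about (0.486,0.394), both estimated as averages of the two views. The top view of the tray is still to be checked. I'll move the old tin now, then photograph it to calibrate.

```bash
cat >> h.py <<'E'
G=.163
def rot(yaw): 
    y=(yaw+180)%360-180
    return [180,0,y]
def go(xy,z,yaw):           # joint move, grasp point at xy,z
    best=None
    for y in(yaw,yaw+180):
        q=r.inverse_kinematics([xy[0],xy[1],z+G],rot(y))
        if q is not None:
            d=np.abs(np.array(q)-r.sense()["joints"]).max()
            if best is None or d<best[0]: best=(d,y)
    r.reach([xy[0],xy[1],z+G],rot(best[1])); return best[1]
def line(xy,z,v=.15): r.servo_line([xy[0],xy[1],z+G],speed=v)
def fz(): return np.mean([r.sense()["contact_force"][2]])
def press(xy,z0,z1,F,step=.001,v=.02):
    """go down from z0 to at most z1 in steps, stop at upward force F above the free value"""
    line(xy,z0,.1); r.wait(.2); b=fz(); z=z0
    while z>z1+1e-6:
        z=max(z-step,z1); line(xy,z,v); f=fz()-b
        if f>F: break
    return z,fz()-b
E
python3 - <<'E'
from h import *
s=snap("top"); top=onz(s,[183.6,171.6],.004)[0,:2]; tray=(top+[.582,.380])/2; print("tray",top,tray)
p=[.478,.047]; go(p,.26,-10.4); line(p,.085); r.grab(20); st=r.sense(); print(st["opening"],st["gripper_force"],st["clock"])
line(p,.22,.25); go(tray,.2,180)
line(tray,.075,.25); print(press(tray,.065,.05,4)); r.let_go(); line(tray,.25,.3)
st=r.sense();print(st["clock"])
r.move_joints([60,5.2,70.5,0,104.3,-3]) if False else go([.35,.45],.3,180)
s=avg("top",4);g=avg("side",4); tiles=[]
for cam in(s,g):
    tiles+=[rect(cam,tray,0,.12,.12,.084),rect(cam,[.485,.05],-.182,.12,.12,.03)]
cv2.imwrite("pics/placed.png",np.hstack([cv2.resize(t,(200,200)) for t in tiles])[:,:,::-1])
print(r.sense()["clock"])
E
```

```text
tray [0.58377364 0.39035157] [0.58288682 0.38517579]
0.05561593832623559 20.00022143125534 5.3
(0.057999999999999996, np.float64(6.829543619716896))
11.65
13.025
```

View pics/placed.png

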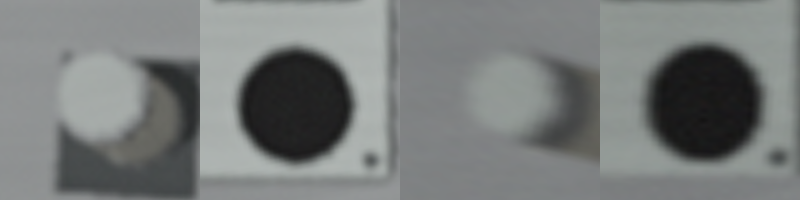

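The old tin is on the tray and the pad is bare. The tin's touched y shows the top camera is right to about 1 mm and the side camera reads about 9 mm low in y, so I'll use the top one. Now blocks, vial and pad.

```bash
cat >> h.py <<'E'
def fx(u,v):
    f=np.load("fx.npy"); C,S=np.cos(f[2]),np.sin(f[2]); return f[:2]+[C*u-S*v,S*u+C*v]
def blocks(s):
    h=s["hsv"]; out=[]
    for c in blobs((h[...,1]<40)&(h[...,2]>170),60):
        X=onz(s,c[:,0].astype(float),.024)[:,:2].astype(np.float32)*1000; (x,y),(a,b),t=cv2.minAreaRect(X)
        if a<b: a,b,t=b,a,t+90
        if 44<a<66 and 26<b<44: out.append((x/1000,y/1000,t%180,a,b))
    return out
E
python3 - <<'E'
from h import *
f=np.load("fx.npy"); f[2]=np.radians(-10.4); np.save("fx.npy",f)
s=avg("top",4); print(*blocks(s),sep="\n")
gr=s["hsv"][...,2]; P=proj(s,[[*fx(-.055,-.09),.032]])[0]
for b in blobs(gr<60,100):
    if cv2.pointPolygonTest(b,tuple(map(float,P)),False)>=0:
        X=onz(s,b[:,0],.032)[:,:2].astype(np.float32); e=cv2.minEnclosingCircle(X); m=cv2.moments(b); c=onz(s,[m["m10"]/m["m00"],m["m01"]/m["m00"]],.032)[0,:2]
        f=np.load("fx.npy"); d=c-f[:2]; C,S=np.cos(f[2]),np.sin(f[2]); print("pad",e,c,"uv",C*d[0]+S*d[1],-S*d[0]+C*d[1])
print("vial",onz(s,[415.5,184.5],.055))
cv2.imwrite("pics/blk.png",cv2.resize(s["frame"][150:270,370:500,::-1],None,fx=4,fy=4,interpolation=cv2.INTER_CUBIC))
E
```

```text
(0.2807596130371094, 0.7738779296875, 3.9564313888549805, 61.807960510253906, 26.831884384155273)
(0.44337310791015627, -0.39052993774414063, 71.64764404296875, 55.88547897338867, 35.1622428894043)
(0.4744019775390625, -0.20997933959960938, 55.9238395690918, 55.46114730834961, 35.171077728271484)
pad ((0.481661319732666, 0.052748020738363266), 0.03239579126238823) [0.48167403 0.05306869] uv -0.06175144346637411 -0.08995770065256989
vial [[ 0.52181481 -0.26663416  0.055     ]]
```

View pics/blk.png

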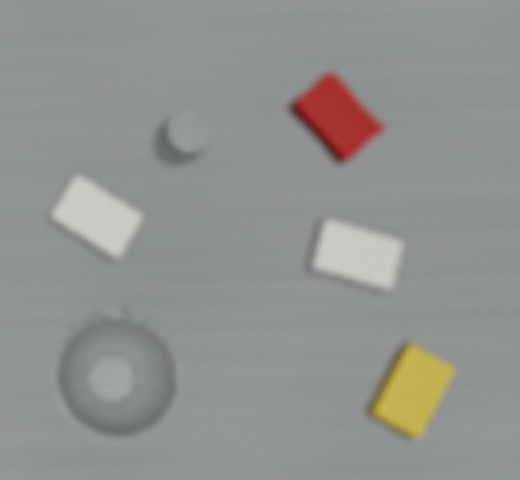

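The white blocks are at (0.474,-0.210) at 56° and (0.443,-0.391) at 72°, sizes 55.5×35 mm as given. The jar is 71 mm off block A's short side, so I'll close off-centre there. Red and yellow decoys stay put.

```bash
cat >> h.py <<'E'
def pick(b,off,zg=.032):
    p=np.array(b[:2]); t=np.radians(b[2]); sh=np.array([np.sin(t),-np.cos(t)])
    go(p,.12,b[2]-90); line(p,zg,.2); r.grab(6); o1=r.sense()["opening"]; r.let_go()
    line(p,.10,.3); q=p-off*sh; go(q,.10,b[2]); line(q,zg,.2); r.grab(20); print("open",o1,r.sense()["opening"])
    line(q,.2,.3)
def insert(u,v,zg=.032):
    yaw=-10.4; p0=fx(u,v); go(p0,.14,yaw); line(p0,zg+.036,.2); ring=[(0,0)]+[(a,b) for k in(1.,2.) for a in(0,k,-k) for b in(0,k,-k) if (a,b)!=(0,0)]
    for a,b in ring:
        p=fx(u+a/1000,v+b/1000); z,f=press(p,zg+.0315,zg+.020,6); print(a,b,round(z-zg,4),round(f,1))
        if z-zg<.0265: break
        line(p,zg+.0325)
    else: return False
    r.let_go(); line(p,.10,.25); r.grab(10); 
    z,f=press(p,.019+.044,.019+.028,30); print("push tip z",z-.019,f,r.sense()["clock"])
    line(p,.12,.3); r.let_go(); return z-.019
E
python3 - <<'E'
from h import *
s=snap("top"); b=[b for b in blocks(s) if b[1]<0]; print(b); A=max(b,key=lambda q:q[1])
pick(A,.014); print(insert(-.05,.035))
E
```

```text
[(0.4432855224609375, -0.3903564453125, 72.3189697265625, 55.880306243896484, 35.10967254638672), (0.47428759765625, -0.2099019775390625, 55.9238395690918, 55.46114730834961, 35.447227478027344)]
open 0.056171402046600025 0.03597533763795389
0 0 0.02 -0.4
push tip z 0.028 13.537585654566348 34.15
0.028
```

```bash
python3 - <<'E'
from h import *
r.wait(.2)
go([.45,.2],.3,-10.4)
s=snap("top"); b=[b for b in blocks(s) if -.6<b[1]<-.05]; print(b); B=b[0]
pick(B,.008); print(insert(-.05,.105)); 
p=fx(-.05,.105); r.grab(10); print(press(p,.019+.032,.019+.026,22), r.sense()["tcp_pos"][2]-.182); line(p,.12,.3)
p=fx(-.05,.035); print(press(p,.019+.032,.019+.026,22), r.sense()["tcp_pos"][2]-.182); line(p,.12,.3);r.let_go()
go([.35,.45],.3,180)
s=avg("top",4); f=np.load("fx.npy"); cv2.imwrite("pics/r2.png",rect(s,f[:2],f[2],.3,.22,.03)[:,:,::-1])
g=snap("side"); cv2.imwrite("pics/r2s.png",cv2.resize(g["frame"][120:380,230:430,::-1],None,fx=2.3,fy=2.3)); print(r.sense()["clock"])
E
```

```text
[(0.44345819091796873, -0.39041064453125, 72.3351058959961, 55.875057220458984, 35.5418701171875)]
open 0.05599449286966948 0.03596771071555502
0 0 0.02 -0.3
push tip z 0.028 12.767256334832554 58.4167
0.028
(0.045, np.float64(20.929629302408813)) 0.030227422421991834
(0.045, np.float64(22.494974134258765)) 0.03020352223121997
70.7083
```

View pics/r2.png

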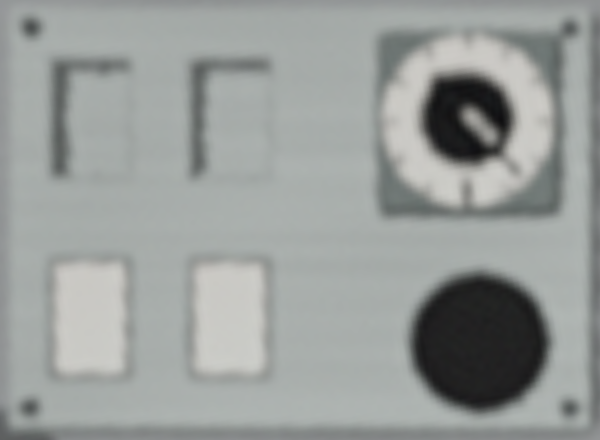

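View pics/r2s.png

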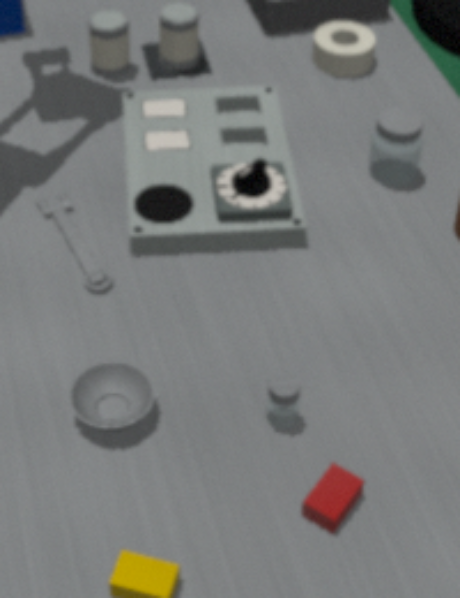

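The two blocks sit flush (fingertip contact at 30.2 mm), and no other white blocks remain. Pointer tip is at (518,172) and the long mark at (467,195), about the centre (467,118), so the knob reads about +44°. I'll locate the knob axis and turn it.

```bash
cat >> h.py <<'E'
def dial(s):
    """axis uv and pointer angle (deg) from the white ring in the metric picture at ring height"""
    f=np.load("fx.npy"); im=rect(s,fx(.05,-.085),f[2],.1,.1,.048,4000.); h=cv2.cvtColor(im,cv2.COLOR_RGB2HSV)
    b=max(blobs((h[...,1]<30)&(h[...,2]>165),2000),key=cv2.contourArea); (x,y),R=cv2.minEnclosingCircle(cv2.convexHull(b)); n=199.5
    g=cv2.GaussianBlur(h[...,2],(0,0),2).astype(np.float32); a=np.radians(np.arange(0,360,.5)); prof={}
    for k in(.031,.034,.037):   # darkness around circles of that radius; angle 0 = -u, anticlockwise
        px=x+k*4000*np.sin(a); py=y+k*4000*np.cos(a); prof[k]=cv2.remap(g,px.astype(np.float32)[:,None],py.astype(np.float32)[:,None],1)[:,0]
    return (.05-(y-n)/4000,-.085-(x-n)/4000,R/4000),a,prof,im
E
python3 - <<'E'
from h import *
from scipy.signal import find_peaks
s=avg("top",6); c,a,pr,im=dial(s); print(c)
for k,p in pr.items():
    i,_=find_peaks(-p,prominence=12); print(k,[(np.degrees(a[j]).round(1),int(p[j])) for j in i])
cv2.imwrite("pics/dial0.png",im[:,:,::-1])
E
```

```text
(0.04625462341308594, -0.08524680328369141, 0.042810367584228515)
0.031 [(np.float64(43.5), 151), (np.float64(215.0), 190)]
0.034 [(np.float64(43.0), 152)]
0.037 [(np.float64(43.0), 170), (np.float64(89.0), 184), (np.float64(119.5), 184), (np.float64(150.0), 182), (np.float64(180.0), 179), (np.float64(210.5), 178), (np.float64(241.0), 182), (np.float64(271.5), 186), (np.float64(300.0), 183), (np.float64(330.0), 188)]
```

View pics/dial0.png

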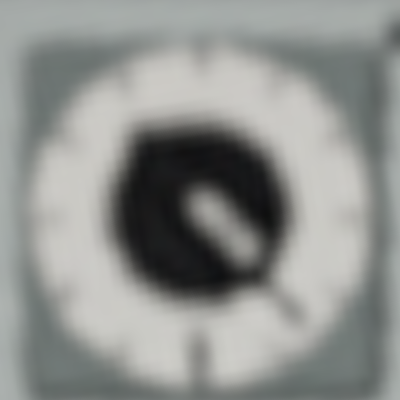

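Pointer at +43.2°, ticks fall on 30° multiples, so the fixture yaw is sound. Turning clockwise.

```bash
python3 - <<'E'
from h import *
from scipy.signal import find_peaks
p=fx(.0463,-.0852); y=go(p,.16,-10.4+43.2); line(p,.078,.2); r.grab(12); st=r.sense(); print("open",st["opening"],st["contact_force"],st["clock"])
for d in np.linspace(0,43.2,5)[1:]:
    r.reach([*p,.078+G],rot(y-d))
st=r.sense(); print(st["orientation"],st["torque"],st["contact_force"])
r.let_go(); line(p,.16,.2); go([.35,.45],.3,180)
s=avg("top",6); c,a,pr,im=dial(s); print(c)
for k,q in pr.items():
    q=np.roll(q,180); i,_=find_peaks(-q,prominence=12); print(k,[(np.degrees(a[j]).round(1)-90,int(q[j])) for j in i])
cv2.imwrite("pics/dial1.png",im[:,:,::-1]); print(r.sense()["clock"])
# new tin
q,_=circ(s,[.486,.395],.08,.028); print("new",q)
E
```

```text
open 0.012126802098630918 [-1.32635226  1.44487137  0.24149833] 74.5167
[-1.79997893e+02 -1.52403075e-02  1.70035767e+02] [ 0.28985952  0.33772828 -0.0096558 ] [-2.07498626  0.52141872  0.87515026]
(0.046253845214843756, -0.08524241638183594, 0.042810508728027344)
0.031 [(np.float64(-1.0), 148)]
0.034 [(np.float64(-0.5), 137)]
0.037 [(np.float64(-60.0), 183), (np.float64(-30.0), 187), (np.float64(-0.5), 135), (np.float64(29.0), 188), (np.float64(60.0), 189), (np.float64(89.0), 184), (np.float64(120.0), 184), (np.float64(150.5), 182), (np.float64(179.5), 180), (np.float64(210.5), 178), (np.float64(240.5), 181)]
79.6
new None
```

View pics/dial1.png

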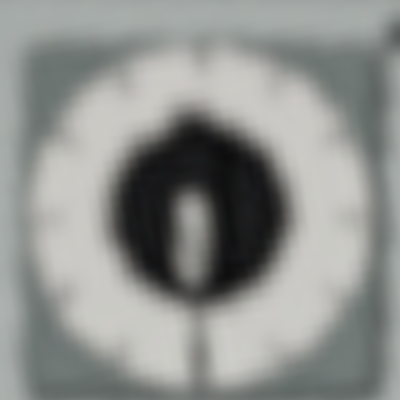

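The pointer now reads zero within about 1°. Last, the new tin: centre it with a light grip along x, regrip along y, and place it on the pad.

```bash
python3 - <<'E'
from h import *
p=np.array([.485,.398]); q=p-[.004,0]
go(q,.2,90); line(q,.035,.2); r.grab(5); print(r.sense()["opening"]); r.let_go(); line(q,.16,.3)
go(q,.16,180); line(q,.035,.2); r.grab(20); print(r.sense()["opening"])
line(q,.25,.25); d=fx(-.0618,-.09); go(d,.25,-10.4); line(d,.085,.2)
print(press(d,.035+.035,.035+.027,4)); r.let_go(); line(d,.25,.2); go([.35,.45],.3,180)
s=avg("top",6); g=snap("side"); print(circ(s,d,.112,.028)[0],d,r.sense()["clock"])
t=[cv2.resize(rect(s,fx(0,0),np.load("fx.npy")[2],.3,.22,.03),(450,330)), cv2.resize(g["frame"][95:235,255:405],(350,330))]
cv2.imwrite("pics/end.png",np.hstack(t)[:,:,::-1])
E
```

```text
0.05609397314452019
0.05580240680989434
(0.064, np.float64(8.228264662835828))
[(np.float64(0.47011863859091874), np.float64(0.0497858482886666), np.float32(0.025982467))] [0.48161864 0.05303585] 95.375
```

View pics/end.png

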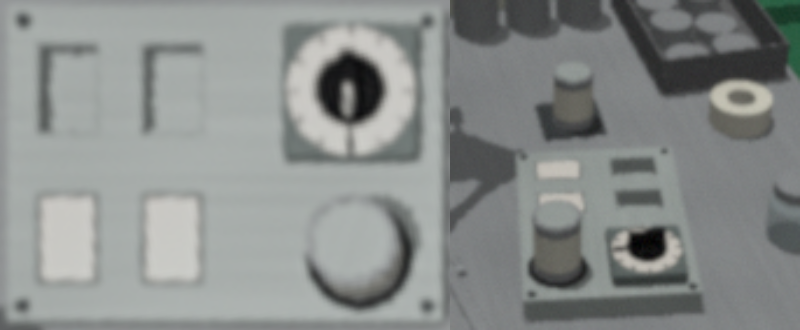

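The picture shows the new tin upright on the pad, both blocks flush, the pointer on the long mark and the old tin on the tray. The vial was upright in the earlier side view and nothing has gone near it since.

```bash
python3 -c "
from h import *
r.wait(.5); print(r.hand_in())"
```

```text
the job is handed in; nothing more can be done
None
```

I handed the job in at about 96 s: old tin on the tray, both white blocks flush in their recesses, dial within about 1° of zero, and the new tin upright on the pad, with the jar left standing and everything let go.

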